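Charge the cordless pack at the lute maker's bench

TASK

Slide the blue battery, orange nose first, into the charging dock's shoe from its open flared end, pushing it fully home against the end block until the detent clicks. Then push the green switch cap on the end block all the way down to start charging. Leave the white jar, the hand plane and the chisel where they are.

Things in the scene. Friction and masses are not known exactly. Their poses are not given: they have to be found in the camera images.
- dock: Grey charging dock, fixed, 225 long (x) x 100 wide; flat deck 25 above the bench, from x -120 to 45. Origin: at bench level, under the middle of the battery's home place; +x is the way the battery slides in (away from the robot), z up. A battery fully home has the dock's x, y and yaw, with its origin 25 mm above the dock's. On the deck is a black lipped shoe (see mouth).
- mouth (a point): Centre of the shoe's mouth, on the deck, at dock x -45. From here to dock x 42 two black walls stand 43 apart (55 outside), 11.5 high, with lips 4 thick, underside 7.5 above the deck, leaving a slot 28 wide: the battery's T-foot goes in only from this end. Two orange guides, 11.5 high, no lips, flare the way in from 43 wide here to about 66 wide at dock x -77.
- landing (a point): Point on the flat open deck before the mouth, at dock x -94: with its origin set down here (25 mm above the bench) and the dock's yaw, the battery's foot lies between the guides, 6 mm short of the mouth, and slides straight in along dock +x.
- stop (a point): Top edge of the black end block's face, at dock x 45, 65 mm above the bench. The battery's body meets this face when home. The block reaches to dock x 105 and is 100 wide.
- battery: Blue battery, orange nose band at its +x end, about 0.42 kg, upright on a grey T-foot. Origin: middle of the foot's underside; x to the nose, z up. Body 90 long x 56 wide (y) x 46 high, 14 to 60 above the origin. Foot: flange 40 wide, 6 thick, x -40 to 43 (front edge bevelled below), gap x 11 to 33 for the detent; web 24 wide. The body stays above the shoe's walls, so its sides can stay gripped.
- detent (a joint): Sprung steel roller, 16 wide, in the shoe's floor at dock x 22. 0 = up (4 mm proud of the deck); the battery's flange presses it 2 to 4 mm down. It takes about 4 to 12 N of sliding push to ride over (from 26 mm to about 4 mm short of home); it springs back up to 0 in the flange's gap when the battery is home, and so holds it.
- cap (a joint): Travel of the green switch cap: 0 = fully raised, 0.012 m = fully down. It starts at most 3 mm down, is held by 4 N of friction and stays where it is left.
- cap_top (a point): Centre of the top face of the green switch cap, a disc 32 across and 12 thick on a stem, on top of the end block at dock x 78. The top is 91 mm above the bench when raised and 79 when fully down.
- jar: White jar with a white screw cap, 64 across x 75 high, loose bystander. Origin: centre of its underside.
- plane: Steel hand plane, 160 x 50 x about 55 high, loose bystander. Origin: centre of its sole.
- chisel: Chisel lying down, wooden handle (-x half) and steel blade (+x half), 220 x 27 x 27, loose bystander. Origin: at the middle, on the bench.
Not all that is in view belongs to the job. Of the things that look like the battery, take the one that is farthest to the robot's left at the start.

How it is judged:
On the way, in this order (a step that is already met when the one before it is completed fails the run):
1. the battery is fully home in the shoe, with the detent sprung up in its gap (x of battery in the frame of dock between -0.0045 and 0.003 m and y of battery in the frame of dock between -0.004 and 0.004 m and z of battery in the frame of dock between 0.022 and 0.029 m and x of cap_top in the frame of battery above 0.05 m and value of joint detent below 0.0012 m), for 0.2 s.
2. the green switch cap is pushed all the way down (value of joint cap above 0.01 m), for 0.2 s.
At the end, for the whole second after the job is handed in: The battery rests nose first in the shoe, within 4.5 mm short of home along it, 4 mm across it and seated on the deck (22 to 29 mm above the dock's origin), with the detent roller up (under 1.2 mm); the switch cap is at least 10 mm down (all of step 1 and value of joint cap above 0.01 m and linear speed of battery below 0.02 m/s); the robot touches nothing.
It fails at once if the jar, the plane or the chisel is moved by more than 30 mm, or the jar tipped (distance of any of jar, plane, chisel from where it was at the start of the episode above 0.03 m or angle between jar's own z axis and vertical above 0.4 rad).
It also fails if it takes over 48 s, if anything falls off the work surface, if the arm or the gripper's body presses on something with over 40 N, if the wrist force passes 120 N, or if a joint passes its speed limit or range.

ROBOT

A 6-joint arm with a two-finger parallel gripper is mounted at the origin on the work surface. World frame = base frame: x ahead of the robot, y to its left, z up, the work surface at z = 0. Lengths are in m, angles in rad, forces in N, time in s.
With the tool pointing down it reaches from about 0.35 to 0.85 m from the base axis. Payload 8.1 kg.
Tool frame: the origin (TCP) lies between the finger pads; the fingertips stand 19 mm ahead of it and the grasp point (between the pads) is the TCP (bot.tip_reach is the distance from the TCP to the fingertips, in m); z points along the fingers, y is the line along which they close (so a half turn about z gives the same grasp; the last joint's range is limited). The gripper opens to 85 mm and grips with 20 to 120 N. Pads are 22 mm wide; open, the fingers measure 114 mm over their backs; the gripper's body (76 mm by 85 mm) begins 54 mm behind the grasp point. The pads swing forward as they close: fully open they stand 13 mm farther back than shut.
Start: joints at [-1.28, 0.13, 1.488, -0, 1.523, -0.085], TCP at [0.22, -0.558, 0.25] pointing down, gripper open.
Joint ranges: [-2.96, 2.96], [-0.89, 2.26], [0.02, 2.5], [-1.34, 4.48], [0, 2.73], [-2.66, 2.66]. Speed limits (rad/s): [2.39, 2.39, 2.79, 3.14, 3.14, 3.14].

INTERFACE

Orientations are given as [roll, pitch, yaw] about the fixed x, y, z axes, in that order (R = Rz(yaw) Ry(pitch) Rx(roll)).
In Python, from bench import get_obs, cams, ticket, bot gives the robot as it stands.
- The arm moves only by the tool carry_out, never from a script. Its argument "plan" is a list of rows, each an object of numbers: "tx", "ty", "tz": the shift along the tool's x, y, z as a fraction of full scale; "roll": the turn about the tool's z as a fraction of full scale. A call has 1 to 5 rows; each row is the pose to reach, as a shift and turn from the pose commanded when the call began, along the tool's axes at that moment; what a row does not reach only later rows make up. Full scale, the value 1, is 100 mm for a shift and 45 degrees for a turn. A row lasts 1/8 s, in which the tool goes at most 62.5 mm and 10.7 degrees, less where a joint would pass 70% of its speed; a pose out of reach is approached as far as the arm can. A call with a number of a shift or a turn outside -1 to 1 is refused whole. A call with a gripper value outside its range is refused whole. "grip" is the opening, from 0 (shut) to 1 (fully open), set as the call begins (left out, the last holds). The fingers move at their own pace and stop on an object; the grip force is fixed at half the most. Time passes only in rows, so rows that repeat a pose let the fingers close. It gives the time, the measured TCP pose, the force, the opening and the grip force at its end, in the units of the state.
- get_obs(): the state, without advancing time (a new reading comes with each control period).
- cams.capture(name): name is "scene" or "top" or "wrist"; returns a dict with "frame" (420x560x3 uint8, red, green, blue), "fx", "fy", "cx", "cy" (pixels), "position" and "attitude" of the camera in the world. Camera axes: x right, y down, z forward; pixel columns grow to the right and rows downward; lengths in m; the calibration is good to about 2 mm. A picture is of the moment at which its call begins. There is no depth.
- ticket.job_done(): hands the job in; it is judged then, once.
The state is a dict: "time_s": time; "joint_pos": joint angles; "qvel": joint speeds; "joint_efforts": joint torques, N m; "eef_pos": TCP position; "tool_rot": TCP orientation; "wrist_force": force on the tool from outside, world axes, zero at the start; "moment": the same for the moment, N m; "width": opening from 0.0 (shut) to 1.0 (fully open); "grasp_force": force on a finger pad.
Only numpy, scipy, OpenCV 4.12 (cv2) and the standard library are available. Lean on these libraries where they do the work, as an engineer would, in place of code of your own. Each camera call takes 0.05 s, during which the arm holds its last target. There are 200 camera calls.

## Working session

There is one attempt and no reset: what is moved stays moved. The work goes in short steps, Python scripts to look and compute and a tool call to move; the robot and the scene stay as the last step left them, time stands still between calls to the robot, and variables do not carry over. Pictures are saved under pics/ and viewed, at most 10 in all, crops included, and the job is handed in when it is done.

Besides the shell and the picture viewer there is one more tool, called after ">>>" by a JSON object that holds its "method" and its "body". carry_out: Moves the arm, as the interface text tells. Shift numbers are shares of 100 mm and turn numbers shares of 45 degrees, none past 1 either way. Its arguments: {"type":"object","properties":{"plan":{"type":"array"},"grip":{"type":"number"}},"required":["plan"]}

```bash
mkdir -p pics; cat > h.py <<'E'
import numpy as np, cv2, json, pickle
from scipy.spatial.transform import Rotation as R
from bench import get_obs, cams, ticket, bot
def rot(a):
    a=np.array(a,float)
    return a if a.shape==(3,3) else (R.from_euler('xyz',a).as_matrix() if a.size==3 else R.from_quat(a).as_matrix())
def snap(n,f=None):
    c=cams.capture(n)
    if f: cv2.imwrite(f'pics/{f}.png',cv2.cvtColor(c['frame'],cv2.COLOR_RGB2BGR)); pickle.dump(c,open(f'pics/{f}.pkl','wb'))
    return c
def load(f): return pickle.load(open(f'pics/{f}.pkl','rb'))
def ray(c,u,v):
    d=rot(c['attitude'])@np.array([(u-c['cx'])/c['fx'],(v-c['cy'])/c['fy'],1.]); return np.array(c['position']),d
def onz(c,u,v,z):
    p,d=ray(c,u,v); return p+d*(z-p[2])/d[2]
def proj(c,P):
    q=rot(c['attitude']).T@(np.array(P)-np.array(c['position'])); return np.array([q[0]/q[2]*c['fx']+c['cx'],q[1]/q[2]*c['fy']+c['cy']])
def tri(*obs):
    A=np.zeros((3,3));b=np.zeros(3);L=[]
    for c,u,v in obs:
        p,d=ray(c,u,v);d=d/np.linalg.norm(d);M=np.eye(3)-np.outer(d,d);A+=M;b+=M@p;L.append((M,p))
    x=np.linalg.solve(A,b); return x,[round(1e3*float(np.linalg.norm(M@(x-p))),1) for M,p in L]
E
python3 - <<'E'
from h import *
for n in("scene","top"):
    c=snap(n,n+"0"); print(n,c['position'],c['attitude'],c['fx'],c['cx'],c['cy'])
cv2.imwrite('pics/both0.png',cv2.resize(cv2.hconcat([cv2.imread('pics/scene0.png'),cv2.imread('pics/top0.png')]),(800,300)))
print(get_obs())
E
```

```text
scene [ 1.10739637 -0.56813042  0.64964863] [-2.18246922 -0.0175426   0.89701755] 404.506065957789 273.2656537631242 204.15780147262933
top [ 0.3858459  -0.03732003  1.00476261] [-3.07205272 -0.01231188 -1.56890406] 403.13885056679794 278.28000880786345 207.20307698396678
{'time_s': 0.1, 'joint_pos': array([-1.28036341e+00,  1.31097362e-01,  1.48913760e+00, -3.05984025e-06,
        1.52303542e+00, -8.53814376e-02]), 'qvel': array([ 1.60803026e-04, -2.06947973e-03, -3.89959177e-03, -5.60115194e-05,
       -1.94012456e-04, -7.49396672e-04]), 'joint_efforts': array([ 2.30754100e-03, -5.70950532e+01, -5.01940691e+01,  3.24962525e-05,
        8.17050110e-03, -6.61627254e-06]), 'eef_pos': array([ 0.22011581, -0.55767038,  0.24936033]), 'tool_rot': array([-3.13992078e+00, -1.40027849e-04,  3.75814384e-01]), 'wrist_force': array([-0.24520193, -0.2397453 , -0.34035619]), 'moment': array([-0.04626057, -0.04147765, -0.02940993]), 'grasp_force': 0.0, 'width': 1.0018399311083142}
```

View pics/top0.png

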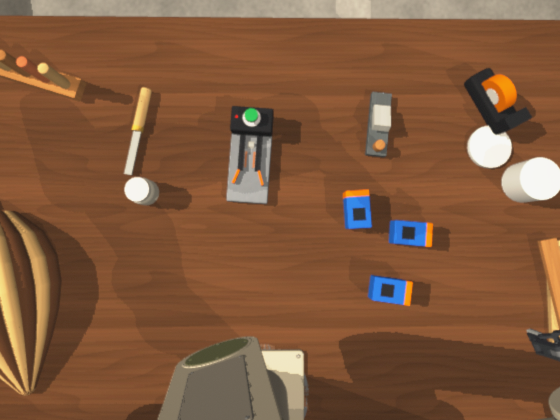

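View pics/scene0.png

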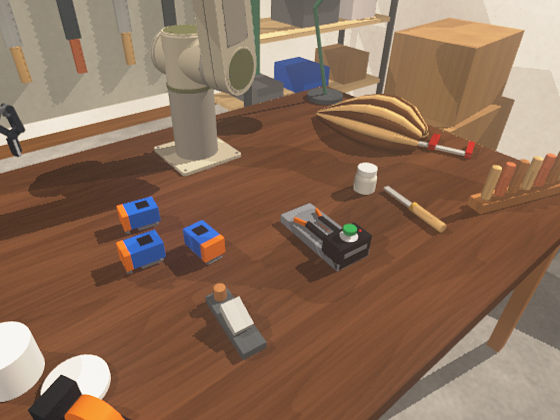

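The top view shows three blue batteries, at about (357,210), (410,233) and (390,290). The farthest to the left is (357,210), nose up in the image, which is +x. The dock is at about (250,155) with its open end towards the robot. The green cap is at (252,117), the jar at (141,191), the chisel at (138,130) and the plane at (380,125). In the scene view the target battery is at (204,241) and the cap at (350,233).

```bash
python3 - <<'E'
from h import *
T=load('top0');S=load('scene0')
def crop(c,x,y,w,h): return cv2.cvtColor(cv2.resize(c['frame'][y:y+h,x:x+w],(400,300),interpolation=cv2.INTER_CUBIC),cv2.COLOR_RGB2BGR)
cv2.imwrite('pics/c1.png',cv2.vconcat([cv2.hconcat([crop(T,324,180,64,48),crop(S,174,213,64,48)]),cv2.hconcat([crop(T,186,98,144,108),crop(S,270,190,112,84)])]))
def comps(c,lo,hi,mina=15):
    m=cv2.inRange(cv2.cvtColor(c['frame'],cv2.COLOR_RGB2HSV),lo,hi)
    n,l,s,ce=cv2.connectedComponentsWithStats(m); return [(s[i].tolist(),ce[i].round(1).tolist()) for i in range(1,n) if s[i][4]>=mina]
for n,c in(('T',T),('S',S)):
    print(n,'green',comps(c,(50,120,60),(80,255,255))); print('blue',comps(c,(105,150,60),(120,255,255),150)); print('orange',[o for o in comps(c,(8,190,150),(20,255,255)) if o[0][4]<600])
g=tri((T,251.5,114.5),(S,349.5,231)); print(g)
print(onz(T,357,210,.06),onz(T,250,200,.025))
E
```

```text
T green [([245, 108, 13, 14, 139], [250.6, 114.0])]
blue [([344, 197, 28, 32, 652], [356.9, 212.2]), ([389, 221, 37, 25, 671], [407.0, 232.7]), ([369, 276, 36, 28, 689], [386.4, 289.3])]
orange [([233, 169, 7, 14, 27], [235.8, 175.5]), ([258, 171, 5, 14, 24], [260.2, 177.3]), ([342, 189, 28, 9, 161], [355.6, 192.3]), ([426, 222, 7, 25, 136], [429.4, 234.5]), ([405, 280, 8, 26, 143], [408.5, 292.8])]
S green [([343, 224, 14, 11, 123], [349.6, 229.0])]
blue [([123, 197, 37, 32, 678], [141.9, 212.7]), ([183, 221, 35, 30, 419], [198.1, 233.6]), ([124, 230, 42, 39, 866], [145.0, 249.0])]
orange [([116, 204, 14, 27, 178], [122.9, 217.1]), ([316, 209, 5, 7, 16], [318.0, 212.1]), ([294, 218, 13, 7, 44], [299.3, 220.9]), ([201, 234, 24, 28, 413], [212.8, 247.8]), ([116, 240, 18, 31, 247], [124.1, 255.4])]
(array([0.66670035, 0.01459372, 0.08253959]), [0.5, 0.5])
[ 0.44558755 -0.2341534   0.06      ] [0.47152568 0.01971184 0.025     ]
```

View pics/c1.png

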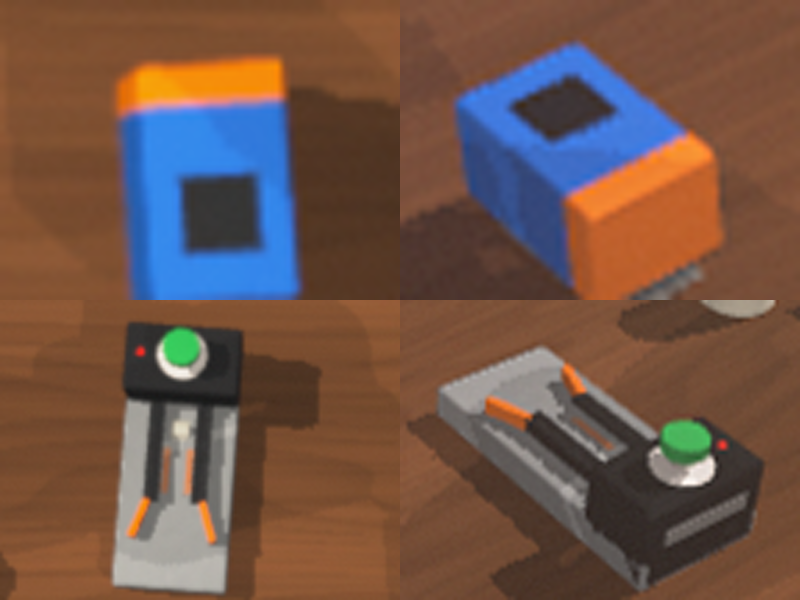

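The crops confirm that the battery stands about square, at roughly (0.44,-0.233), with its nose at +x and a yaw of about +4°. The dock's yaw is about -4°. I'll move over the battery for a wrist view.

>>> {"method": "carry_out", "body": {"plan": [{"tx": 0.5, "ty": -0.35, "roll": 0.2}, {"tx": 1, "ty": -0.7, "roll": 0.39}, {"tx": 1, "ty": -0.7, "roll": 0.39}], "grip": 1}}

```text
schema error: expected keys tx, ty, tz, roll
```

>>> {"method": "carry_out", "body": {"plan": [{"tx": 0.4, "ty": -0.48}, {"tx": 0.84, "ty": -1}, {"tx": 0.84, "ty": -1}]}}

```text
schema error: expected keys tx, ty, tz, roll
```

>>> {"method": "carry_out", "body": {"plan": [{"tx": 0.2, "ty": -0.4}, {"tx": 0.5, "ty": -0.8}, {"tx": 0.5, "ty": -1}, {"tx": 0.5, "ty": -1}]}}

```text
schema error: expected keys tx, ty, tz, roll
```

>>> {"method": "carry_out", "body": {"plan": [{"tx": 0.5, "ty": -0.35, "tz": 0, "roll": 0.2}, {"tx": 1, "ty": -0.7, "tz": 0, "roll": 0.39}, {"tx": 1, "ty": -0.7, "tz": 0, "roll": 0.39}], "grip": 1}}

```text
time_s: 0.48
eef_pos: [0.2895, -0.4531, 0.2498]
tool_rot: [-3.14, -0.0, 0.071]
wrist_force: [-0.2, 0.8, 0.7]
width: 1.0
grasp_force: 0.0
```

>>> {"method": "carry_out", "body": {"plan": [{"tx": 0.4, "ty": -0.48, "tz": 0, "roll": 0}, {"tx": 0.84, "ty": -1, "tz": 0, "roll": 0}, {"tx": 0.84, "ty": -1, "tz": 0, "roll": 0}]}}

```text
time_s: 0.85
eef_pos: [0.366, -0.3484, 0.2501]
tool_rot: [-3.141, -0.0, 0.074]
wrist_force: [0.3, -0.0, -0.3]
width: 0.998
grasp_force: 0.0
```

>>> {"method": "carry_out", "body": {"plan": [{"tx": 0.2, "ty": -0.4, "tz": 0, "roll": 0}, {"tx": 0.5, "ty": -0.8, "tz": 0, "roll": 0}, {"tx": 0.5, "ty": -1, "tz": 0, "roll": 0}, {"tx": 0.5, "ty": -1, "tz": 0, "roll": 0}]}}

```text
time_s: 1.35
eef_pos: [0.4069, -0.2475, 0.2502]
tool_rot: [3.141, 0.001, 0.071]
wrist_force: [-0.4, -0.8, 0.9]
width: 0.997
grasp_force: 0.0
```

```bash
python3 - <<'E'
from h import *
c=snap('wrist','w1'); o=get_obs(); print(o['time_s'],o['eef_pos'],o['tool_rot'],c['position'],c['attitude'],c['fx'],c['cx'],c['cy'])
E
```

```text
1.4 [ 0.40679224 -0.24827042  0.25024109] [3.14086792e+00 4.77198263e-04 7.00206371e-02] [ 0.48948148 -0.2419124   0.37292686] [ 2.81170002e+00 -1.84326652e-03 -1.49981941e+00] 375.1690308256253 279.99994401691566 212.92126803211667
```

View pics/w1.png

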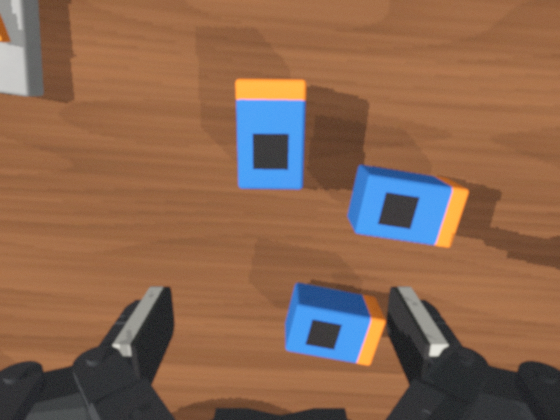

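The wrist view shows the target almost square on, with its top face in columns 237–304 and rows 80–188, the nose band at the top and the black mark at (270,152).

```bash
cat >> h.py <<'E'
def hsv(c,lo,hi): return cv2.inRange(cv2.cvtColor(c['frame'],cv2.COLOR_RGB2HSV),lo,hi)
def biggest(m,near):
    n,l,s,ce=cv2.connectedComponentsWithStats(m)
    i=min((i for i in range(1,n) if s[i][4]>25),key=lambda i:np.hypot(*(ce[i]-near))); return (l==i).astype(np.uint8)*255,ce[i],s[i]
def body(c,near):
    m=cv2.morphologyEx(hsv(c,(5,140,90),(125,255,255))&~hsv(c,(5,0,0),(18,200,170)),cv2.MORPH_OPEN,np.ones((3,3)))
    return biggest(m,near)
E
python3 - <<'E'
from h import *
W,T,S=load('w1'),load('top0'),load('scene0')
sq=[]
for c,n in((W,(270,152)),(T,(359,214)),(S,(264-1,230))):
    if c is S: n=(174+560/6.25-64,213+108/6.25)
    m,ce,s=biggest(hsv(c,(0,0,0),(180,130,75)),n); sq.append((c,*ce)); print(ce,s)
print('square',tri(*sq),tri(*sq[:2]),tri(sq[0],sq[2]))
bl,ce,s=biggest(hsv(W,(105,150,60),(125,255,255)),(270,145)); og,ce2,s2=biggest(hsv(W,(8,190,120),(20,255,255)),(270,90))
m=cv2.morphologyEx(bl|og,cv2.MORPH_CLOSE,np.ones((5,5)))
r=cv2.minAreaRect(max(cv2.findContours(m,0,1)[0],key=cv2.contourArea)); print(r,s,s2)
P=np.array([onz(W,*p,.06) for p in cv2.boxPoints(r)]);print(P.round(4),P.mean(0)); print([np.linalg.norm(P[i]-P[i-1]).round(4) for i in range(4)])
for i in range(4): d=P[i]-P[i-1]; print(np.degrees(np.arctan2(d[1],d[0])).round(2))
E
```

```text
[270.29847716 151.08121827] [255 136  32  32 985]
[358.75925926 213.71296296] [354 209  11  11 108]
[199.48148148 229.88888889] [192 226  16   9  81]
square (array([ 0.43683868, -0.2378373 ,  0.06203574]), [0.3, 0.1, 0.3]) (array([ 0.43672093, -0.23807846,  0.06093694]), [0.1, 0.1]) (array([ 0.4370106 , -0.23792155,  0.06225523]), [0.3, 0.3])
((271.0, 133.5), (107.0, 68.0), 90.0) [ 237  101   68   87 4356] [301  80   5  18  42]
[[ 0.4904 -0.2085  0.06  ]
 [ 0.4942 -0.2619  0.06  ]
 [ 0.4077 -0.2699  0.06  ]
 [ 0.4036 -0.2115  0.06  ]] [ 0.44898397 -0.23794236  0.06      ]
[np.float64(0.0869), np.float64(0.0535), np.float64(0.0869), np.float64(0.0586)]
1.94
-85.93
-174.7
94.04
```

>>> {"method": "carry_out", "body": {"plan": [{"tx": 0.42, "ty": -0.07, "tz": 0.3, "roll": 0}, {"tx": 0.42, "ty": -0.07, "tz": 0.8, "roll": 0}, {"tx": 0.42, "ty": -0.07, "tz": 1, "roll": 0}, {"tx": 0.42, "ty": -0.07, "tz": 1, "roll": 0}]}}

```text
time_s: 1.9
eef_pos: [0.4469, -0.2382, 0.1481]
tool_rot: [-3.139, 0.004, 0.068]
wrist_force: [-0.1, 0.2, 0.9]
width: 1.0
grasp_force: 0.0
```

```bash
python3 - <<'E'
from h import *
c=snap('wrist','w2'); o=get_obs(); print(o['time_s'],o['eef_pos'],o['tool_rot'],bot.tip_reach)
W,T=load('w1'),load('top0')
m,ce,s=biggest(hsv(c,(0,0,0),(180,130,75)),proj(c,(.4368,-.2379,.061))); print(ce,s, tri((c,*ce),(W,270.3,151.1),(T,358.76,213.7)))
bl=hsv(c,(100,150,60),(125,255,255))|hsv(c,(5,190,120),(22,255,255)); bl=cv2.morphologyEx(bl,cv2.MORPH_CLOSE,np.ones((7,7)))
m,ce,s=biggest(bl,proj(c,(.449,-.238,.06))); print(ce,s)
a=cv2.approxPolyDP(cv2.convexHull(max(cv2.findContours(m,0,1)[0],key=cv2.contourArea)),6,True)[:,0]
for p in a: print(p,onz(c,*p,.06).round(4))
E
```

```text
1.95 [ 0.44792923 -0.23872118  0.14995923] [-3.14108518e+00  1.31491669e-03  6.80360213e-02] 0.019
[277.59746696 244.39977974] [ 255  224   46   42 1816] (array([ 0.43675705, -0.23805829,  0.06026004]), [0.2, 0.3, 0.1])
[278.28386134 219.49299816] [ 231  141   97  149 8712]
[238 143] [ 0.4968 -0.2118  0.06  ]
[313 142] [ 0.5002 -0.2535  0.06  ]
[326 154] [ 0.494  -0.2614  0.06  ]
[318 288] [ 0.4083 -0.2656  0.06  ]
[236 286] [ 0.4062 -0.2134  0.06  ]
[231 152] [ 0.4915 -0.208   0.06  ]
```

View pics/w2.png

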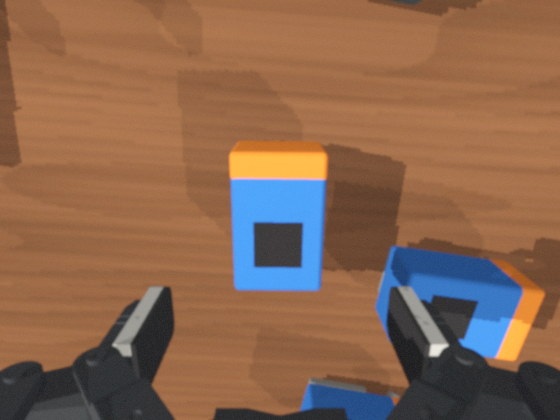

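The battery sits centred between the fingers, with its top face at columns 231–326 and rows 152–288. The neighbour at (393,250) is about 41 mm clear, so I'll descend and grip.

>>> {"method": "carry_out", "body": {"plan": [{"tx": 0.01, "ty": 0, "tz": 0.4, "roll": 0}, {"tx": 0.01, "ty": 0, "tz": 0.8, "roll": 0}, {"tx": 0.01, "ty": 0, "tz": 1, "roll": 0}, {"tx": 0.01, "ty": 0, "tz": 1, "roll": 0}]}}

```text
time_s: 2.45
eef_pos: [0.4493, -0.2381, 0.0503]
tool_rot: [-3.141, 0.001, 0.069]
wrist_force: [0.1, 0.5, -0.3]
width: 0.999
grasp_force: 0.0
```

>>> {"method": "carry_out", "body": {"plan": [{"tx": 0, "ty": 0, "tz": 0.09, "roll": 0}, {"tx": 0, "ty": 0, "tz": 0.09, "roll": 0}]}}

```text
time_s: 2.7
eef_pos: [0.4503, -0.2381, 0.0421]
tool_rot: [3.141, -0.001, 0.069]
wrist_force: [-0.5, 0.7, 0.3]
width: 0.996
grasp_force: 0.0
```

>>> {"method": "carry_out", "body": {"plan": [{"tx": 0, "ty": 0, "tz": 0, "roll": 0}, {"tx": 0, "ty": 0, "tz": 0, "roll": 0}, {"tx": 0, "ty": 0, "tz": 0, "roll": 0}, {"tx": 0, "ty": 0, "tz": 0, "roll": 0}, {"tx": 0, "ty": 0, "tz": 0, "roll": 0}], "grip": 0}}

```text
time_s: 3.32
eef_pos: [0.4504, -0.2378, 0.0422]
tool_rot: [3.141, -0.001, 0.07]
wrist_force: [-1.5, 0.6, 5.9]
width: 0.648
grasp_force: 65.0
```

>>> {"method": "carry_out", "body": {"plan": [{"tx": 0, "ty": 0, "tz": -0.2, "roll": 0}, {"tx": 0, "ty": 0, "tz": -0.6, "roll": 0}, {"tx": 0, "ty": 0, "tz": -1, "roll": 0}, {"tx": 0, "ty": 0, "tz": -1, "roll": 0}]}}

```text
time_s: 3.82
eef_pos: [0.4516, -0.2388, 0.1445]
tool_rot: [3.138, -0.005, 0.07]
wrist_force: [0.3, -0.7, -3.9]
width: 0.648
grasp_force: 65.1
```

>>> {"method": "carry_out", "body": {"plan": [{"tx": 0, "ty": -0.3, "tz": -0.1, "roll": 0.08}, {"tx": 0, "ty": -0.7, "tz": -0.2, "roll": 0.17}, {"tx": 0, "ty": -1, "tz": -0.2, "roll": 0.17}, {"tx": 0, "ty": -1, "tz": -0.2, "roll": 0.17}]}}

```text
time_s: 4.32
eef_pos: [0.4415, -0.1355, 0.1589]
tool_rot: [-3.14, 0.003, -0.062]
wrist_force: [0.1, -0.8, -3.8]
width: 0.645
grasp_force: 65.6
```

>>> {"method": "carry_out", "body": {"plan": [{"tx": 0, "ty": -0.4, "tz": 0, "roll": 0}, {"tx": 0, "ty": -0.9, "tz": 0, "roll": 0}, {"tx": 0, "ty": -1, "tz": 0, "roll": 0}]}}

```text
time_s: 4.7
eef_pos: [0.4483, -0.0361, 0.1595]
tool_rot: [-3.141, 0.003, -0.062]
wrist_force: [0.1, -0.2, -4.4]
width: 0.644
grasp_force: 66.3
```

>>> {"method": "carry_out", "body": {"plan": [{"tx": 0, "ty": -0.3, "tz": 0, "roll": 0}, {"tx": 0, "ty": -0.58, "tz": 0, "roll": 0}, {"tx": 0, "ty": -0.58, "tz": 0, "roll": 0}, {"tx": 0, "ty": -0.58, "tz": 0, "roll": 0}]}}

```text
time_s: 5.2
eef_pos: [0.4526, 0.019, 0.1604]
tool_rot: [3.141, 0.001, -0.064]
wrist_force: [0.1, -0.1, -3.9]
width: 0.646
grasp_force: 66.2
```

```bash
python3 - <<'E'
from h import *
c=snap('wrist','w3'); o=get_obs(); print(o['time_s'],o['eef_pos'],o['tool_rot'],o['width'],o['grasp_force'],c['position'])
E
```

```text
5.25 [0.45267869 0.01889134 0.16060457] [ 3.14102834e+00  1.07768354e-03 -6.46871493e-02] 0.6475179330886156 66.22568249702454 [0.53535114 0.01344701 0.2830964 ]
```

View pics/w3.png

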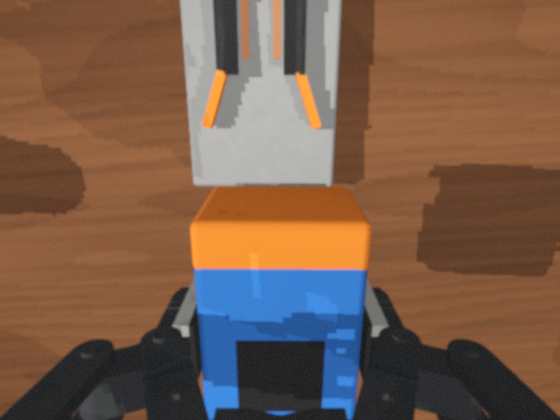

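The battery is held square (orange top face at columns 193–368, front top edge at about row 226). The dock lies ahead, with its near edge at row 185 (columns 195–333), the guides at (213,100) and (308,100), and the walls above. Next I'll measure the dock from this view and the earlier two.

```bash
python3 - <<'E'
from h import *
W,T,S=load('w3'),load('top0'),load('scene0')
f=cv2.cvtColor(W['frame'],cv2.COLOR_RGB2HSV)
g=cv2.inRange(f,(0,0,90),(180,60,255)); 
L=[];Rr=[]
for v in range(20,175,5):
    xs=np.where(g[v,150:380]>0)[0]+150; L.append((xs[0],v)); Rr.append((xs[-1],v))
def fit(P,z):
    Q=np.array([onz(W,u,v,z) for u,v in P]); k=np.polyfit(Q[:,0],Q[:,1],1); r=Q[:,1]-np.polyval(k,Q[:,0]); k=np.polyfit(Q[abs(r)<.0015,0],Q[abs(r)<.0015,1],1); return k
kl=fit([(u,v) for u,v in L],.025);kr=fit([(u+1,v) for u,v in Rr],.025); print('deck L,R',np.degrees(np.arctan(kl[0])),np.degrees(np.arctan(kr[0])),np.polyval(kl,.5),np.polyval(kr,.5))
ne=[onz(W,u,np.where(g[:200,u]>0)[0][-1]+.5,.025) for u in range(205,330,8)]; ne=np.array(ne); print('near edge',ne[:,0].mean(),np.degrees(np.polyfit(ne[:,1],ne[:,0],1)[0]))
# walls (black) inner/outer edges, top at z=.0365
for lo,hi in((205,250),(270,320)):
    P=[]
    for v in range(4,66,3):
        xs=np.where((f[v,lo:hi,2]<60))[0]+lo; P.append((xs[0],xs[-1]+1,v))
    P=np.array(P); 
    for j in(0,1): k=fit(P[:,[j,2]],.0365); print('wall',lo,j,np.degrees(np.arctan(k[0])).round(2),np.polyval(k,.5).round(4),np.polyval(k,.6).round(4))
# guides
def guide(c,near):
    m,ce,s=biggest(hsv(c,(8,150,120),(22,255,255)),near); return ce,s,cv2.minAreaRect(max(cv2.findContours(m,0,1)[0],key=cv2.contourArea))
gw=[guide(W,n) for n in((213,100),(308,100))];gt=[guide(T,n) for n in((235.8,175.5),(260.2,177.3))]
for a,b in zip(gw,gt): print(a[0],a[1][:5],tri((W,*a[0]),(T,*b[0])))
# battery front/blue boundary
b=hsv(W,(100,150,60),(125,255,255)); o=hsv(W,(5,180,80),(22,255,255))
xs=[np.where(o[v,150:420]>0)[0]+150 for v in(232,240,255,262)]; print('nose',[(x[0],x[-1]+1) for x in xs]); 
for v,x in zip((232,240,255,262),xs): print(onz(W,(x[0]+x[-1]+1)/2,v,.1784))
print([np.where(b[240:300,u]>0)[0][0]+240 for u in(205,240,280,320,355)])
E
```

```text
deck L,R -3.773503995449844 -3.9223492040161227 0.07664678713364553 -0.022612191266323776
near edge 0.46827730484051977 3.692548561417851
wall 205 0 -6.93 0.0517 0.0396
wall 205 1 -4.88 0.0432 0.0347
wall 270 0 -4.73 0.0124 0.0042
wall 270 1 -2.11 0.0046 0.0009
[214.63105175  98.23205342] [203  70  24  58 599] (array([0.52956997, 0.05422035, 0.03648688]), [0.2, 0.2])
[307.87090559  99.89017341] [296  72  24  56 519] (array([ 0.52547205, -0.00449035,  0.04075576]), [0.8, 0.8])
nose [(np.int64(190), np.int64(372)), (np.int64(191), np.int64(371)), (np.int64(191), np.int64(370)), (np.int64(192), np.int64(369))]
[0.49343723 0.01558844 0.1784    ]
[0.49083852 0.01575303 0.1784    ]
[0.4858694  0.01622149 0.1784    ]
[0.48349695 0.01637279 0.1784    ]
[np.int64(271), np.int64(271), np.int64(271), np.int64(271), np.int64(271)]
```

The dock's yaw is -3.8°, with its origin at about (0.588, 0.0213). The centreline agrees across the deck edges, the guides (0.5275,0.0249 against 0.0252) and the cap (0.667,0.0146 against 0.666,0.0159). The landing point is about (0.494, 0.0276), with the TCP at z≈0.067.

>>> {"method": "carry_out", "body": {"plan": [{"tx": 0.2, "ty": -0.06, "tz": 0, "roll": 0}, {"tx": 0.41, "ty": -0.116, "tz": 0.2, "roll": 0}, {"tx": 0.41, "ty": -0.116, "tz": 0.6, "roll": 0}, {"tx": 0.41, "ty": -0.116, "tz": 0.8, "roll": 0}, {"tx": 0.41, "ty": -0.116, "tz": 0.8, "roll": 0}]}}

```text
time_s: 5.88
eef_pos: [0.4927, 0.0279, 0.079]
tool_rot: [3.141, 0.005, -0.065]
wrist_force: [0.3, 0.9, -2.9]
width: 0.644
grasp_force: 66.0
```

```bash
python3 - <<'E'
from h import *
c=snap('wrist','w4'); t=snap('top','t4'); s=snap('scene','s4'); o=get_obs(); print(o['time_s'],o['eef_pos'],o['tool_rot'],o['wrist_force'])
def crop(c,x,y,w,h): return cv2.cvtColor(cv2.resize(c['frame'][y:y+h,x:x+w],(400,300),interpolation=cv2.INTER_CUBIC),cv2.COLOR_RGB2BGR)
cv2.imwrite('pics/c4.png',cv2.vconcat([crop(c,0,0,560,420),crop(s,260,180,120,90)]))
f=cv2.cvtColor(c['frame'],cv2.COLOR_RGB2HSV)
for v in(30,60,90,120,150): 
    r=np.where(cv2.inRange(f,(8,150,120),(22,255,255))[v]>0)[0]; k=np.where(f[v,150:420,2]<60)[0]+150; print(v,r[[0,-1]] if len(r) else 0,k[[0,-1]] if len(k) else 0)
E
```

```text
6.025 [0.49555006 0.02827373 0.08257684] [ 3.14153787e+00 -1.92281339e-03 -6.47749888e-02] [ 0.54584216  0.20141516 -3.40814803]
30 [ 50 509] [213 241]
60 [  1 531] [216 329]
90 [ 10 549] [218 330]
120 [ 15 144] [217 339]
150 [ 54 464] [219 337]
```

View pics/c4.png

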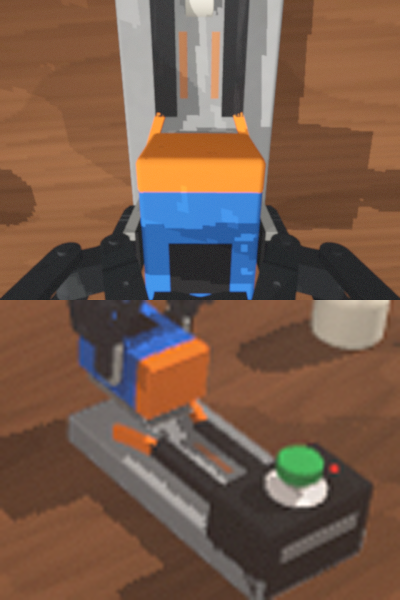

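The battery is centred over the deck in line with the shoe. In the wrist crop the walls are at columns 152–246 and the battery at 138–264. I'll set it down.

>>> {"method": "carry_out", "body": {"plan": [{"tx": 0, "ty": 0, "tz": 0.08, "roll": 0}, {"tx": 0, "ty": 0, "tz": 0.13, "roll": 0}, {"tx": 0, "ty": 0, "tz": 0.145, "roll": 0}, {"tx": 0, "ty": 0, "tz": 0.145, "roll": 0}, {"tx": 0, "ty": 0, "tz": 0.145, "roll": 0}]}}

```text
time_s: 6.65
eef_pos: [0.4947, 0.0289, 0.0672]
tool_rot: [3.142, -0.0, -0.064]
wrist_force: [-2.8, -0.6, 3.5]
width: 0.649
grasp_force: 66.9
```

>>> {"method": "carry_out", "body": {"plan": [{"tx": 0.05, "ty": 0.005, "tz": -0.002, "roll": 0}, {"tx": 0.1, "ty": 0.005, "tz": -0.002, "roll": 0}, {"tx": 0.15, "ty": 0.005, "tz": -0.002, "roll": 0}, {"tx": 0.2, "ty": 0.005, "tz": -0.002, "roll": 0}, {"tx": 0.25, "ty": 0.005, "tz": -0.002, "roll": 0}]}}

```text
time_s: 7.28
eef_pos: [0.5199, 0.0268, 0.0672]
tool_rot: [-3.142, 0.0, -0.064]
wrist_force: [-5.3, 1.0, 5.8]
width: 0.65
grasp_force: 67.1
```

>>> {"method": "carry_out", "body": {"plan": [{"tx": 0.08, "ty": 0.002, "tz": -0.002, "roll": 0.003}, {"tx": 0.16, "ty": 0.002, "tz": -0.002, "roll": 0.003}, {"tx": 0.24, "ty": 0.002, "tz": -0.002, "roll": 0.003}, {"tx": 0.32, "ty": 0.002, "tz": -0.002, "roll": 0.003}, {"tx": 0.38, "ty": 0.002, "tz": -0.002, "roll": 0.003}]}}

```text
time_s: 7.9
eef_pos: [0.5579, 0.0241, 0.0672]
tool_rot: [-3.142, 0.0, -0.066]
wrist_force: [-4.5, -0.1, 3.8]
width: 0.648
grasp_force: 67.0
```

>>> {"method": "carry_out", "body": {"plan": [{"tx": 0.06, "ty": 0, "tz": 0, "roll": 0}, {"tx": 0.12, "ty": 0, "tz": 0, "roll": 0}, {"tx": 0.18, "ty": 0, "tz": 0, "roll": 0}, {"tx": 0.23, "ty": 0, "tz": 0, "roll": 0}, {"tx": 0.26, "ty": 0, "tz": 0, "roll": 0}]}}

```text
time_s: 8.52
eef_pos: [0.5848, 0.0223, 0.0677]
tool_rot: [-3.142, -0.003, -0.066]
wrist_force: [2.3, -0.3, 0.2]
width: 0.647
grasp_force: 67.0
```

>>> {"method": "carry_out", "body": {"plan": [{"tx": 0.01, "ty": 0, "tz": 0, "roll": 0}, {"tx": 0.02, "ty": 0, "tz": 0, "roll": 0}, {"tx": 0.03, "ty": 0, "tz": 0, "roll": 0}, {"tx": 0.03, "ty": 0, "tz": 0, "roll": 0}]}}

```text
time_s: 9.02
eef_pos: [0.5859, 0.0222, 0.0672]
tool_rot: [3.142, 0.001, -0.066]
wrist_force: [-2.3, 0.0, 4.8]
width: 0.647
grasp_force: 67.2
```

>>> {"method": "carry_out", "body": {"plan": [{"tx": 0.01, "ty": 0, "tz": 0, "roll": 0}, {"tx": 0.02, "ty": 0, "tz": 0, "roll": 0}, {"tx": 0.02, "ty": 0, "tz": 0, "roll": 0}]}}

```text
time_s: 9.4
eef_pos: [0.5874, 0.0222, 0.0672]
tool_rot: [-3.142, 0.002, -0.066]
wrist_force: [-5.9, -0.8, 8.2]
width: 0.651
grasp_force: 67.6
```

>>> {"method": "carry_out", "body": {"plan": [{"tx": 0.01, "ty": 0, "tz": 0, "roll": 0}, {"tx": 0.02, "ty": 0, "tz": 0, "roll": 0}, {"tx": 0.02, "ty": 0, "tz": 0, "roll": 0}]}}

```text
time_s: 9.78
eef_pos: [0.5885, 0.0222, 0.0672]
tool_rot: [3.142, 0.004, -0.066]
wrist_force: [-11.2, 1.1, 12.1]
width: 0.646
grasp_force: 68.3
```

>>> {"method": "carry_out", "body": {"plan": [{"tx": 0.01, "ty": 0, "tz": -0.003, "roll": 0}, {"tx": 0.02, "ty": 0, "tz": -0.003, "roll": 0}, {"tx": 0.02, "ty": 0, "tz": -0.003, "roll": 0}]}}

```text
time_s: 10.15
eef_pos: [0.5886, 0.0221, 0.0672]
tool_rot: [3.141, 0.008, -0.066]
wrist_force: [-21.8, -0.7, 20.2]
width: 0.646
grasp_force: 69.2
```

```bash
python3 - <<'E'
from h import *
c=snap('wrist','w5'); t=snap('top','t5'); s=snap('scene','s5'); o=get_obs(); print(o['time_s'],o['eef_pos'],o['tool_rot'],o['wrist_force'])
def crop(c,x,y,w,h): return cv2.cvtColor(cv2.resize(c['frame'][y:y+h,x:x+w],(400,300),interpolation=cv2.INTER_CUBIC),cv2.COLOR_RGB2BGR)
cv2.imwrite('pics/c5.png',cv2.hconcat([crop(c,0,0,560,420),crop(s,280,180,100,75)]))
E
```

```text
10.3 [0.58864918 0.02211441 0.06725867] [ 3.14127885  0.0082475  -0.06572794] [-21.79732324  -0.79586704  20.25617633]
```

View pics/c5.png

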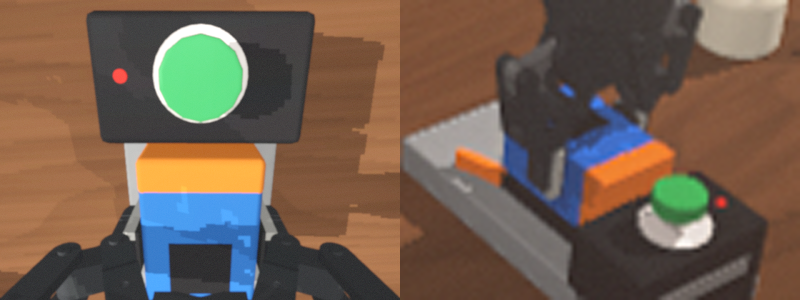

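The nose is now flush against the end block: the TCP stalled at x=0.5886 and the push rose to 22 N, so the battery is home. The green cap is at about (200,78) in the half-scale wrist crop. I'll relax the push, release and lift.

>>> {"method": "carry_out", "body": {"plan": [{"tx": -0.03, "ty": 0, "tz": -0.005, "roll": 0}, {"tx": -0.03, "ty": 0, "tz": -0.005, "roll": 0}]}}

```text
time_s: 10.55
eef_pos: [0.5884, 0.0222, 0.0673]
tool_rot: [-3.142, 0.002, -0.066]
wrist_force: [-0.7, 0.3, 0.4]
width: 0.645
grasp_force: 66.9
```

>>> {"method": "carry_out", "body": {"plan": [{"tx": 0, "ty": 0, "tz": 0, "roll": 0}, {"tx": 0, "ty": 0, "tz": 0, "roll": 0}, {"tx": 0, "ty": 0, "tz": 0, "roll": 0}, {"tx": 0, "ty": 0, "tz": 0, "roll": 0}], "grip": 1}}

```text
time_s: 11.05
eef_pos: [0.5895, 0.022, 0.068]
tool_rot: [-3.142, -0.0, -0.066]
wrist_force: [-0.1, -0.0, 0.1]
width: 1.001
grasp_force: 0.0
```

>>> {"method": "carry_out", "body": {"plan": [{"tx": 0, "ty": 0, "tz": -0.1, "roll": 0}, {"tx": 0, "ty": 0, "tz": -0.5, "roll": 0}, {"tx": 0, "ty": 0, "tz": -1, "roll": 0}, {"tx": 0, "ty": 0, "tz": -1, "roll": 0}]}}

```text
time_s: 11.55
eef_pos: [0.5929, 0.0219, 0.1747]
tool_rot: [-3.141, -0.01, -0.066]
wrist_force: [0.5, 0.1, 0.1]
width: 0.999
grasp_force: 0.0
```

```bash
python3 - <<'E'
from h import *
c=snap('wrist','w6'); t=snap('top','t6'); s=snap('scene','s6'); o=get_obs(); print(o['time_s'],o['eef_pos'],o['tool_rot'],o['wrist_force'])
G=[]
for n in('w6','w5','w3','s6','s5'):
    k=load(n); m=hsv(k,(50,120,60),(85,255,255)); 
    if m.any():
        a,ce,st=biggest(m,proj(k,(.666,.016,.09))); print(n,ce,st); 
        if n!='w3': G.append((k,*ce))
print('cap w6/w5',tri(*G[:2]),'w6+s6',tri(G[0],G[2]), onz(G[0][0],*G[0][1:],.09))
# battery: top mark and nose edge in w6 
m,ce,st=biggest(hsv(c,(0,0,0),(180,130,75)),proj(c,(.588-.0122,.0222,.085))); p=onz(c,*ce,.085); print('mark',ce,st,p)
sm,sce,sst=biggest(hsv(s,(0,0,0),(180,130,75)),proj(s,p)); print(tri((c,*ce),(s,*sce)))
cv2.imwrite('pics/w6.png',cv2.cvtColor(c['frame'],cv2.COLOR_RGB2BGR))
E
```

```text
11.7 [0.58912003 0.0220109  0.1678917 ] [ 3.14156972e+00  1.63321821e-04 -6.63903859e-02] [-0.34441059 -0.0303371  -0.0715722 ]
w6 [280.3975     107.13541667] [ 254   79   54   57 2400]
w5 [280.69574093 108.36782036] [  224    48   115   121 10777]
s6 [349.78125    228.19791667] [343 224  14  10  96]
s5 [349.5        228.68421053] [343 224  14  11 114]
cap w6/w5 (array([0.66384458, 0.01628628, 0.06188618]), [0.1, 0.1]) w6+s6 (array([0.66522818, 0.0163217 , 0.08894068]), [0.2, 0.2]) [0.66507527 0.01617917 0.09      ]
mark [280.0756788  257.13113807] [ 258  237   45   41 1731] [0.57500699 0.02232889 0.085     ]
(array([0.57582377, 0.02216402, 0.08731032]), [0.3, 0.3])
```

View pics/w6.png

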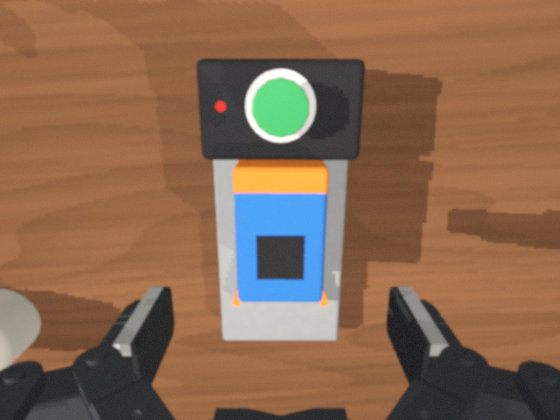

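The battery is flush against the end block and centred, with its body at columns 235–327 and rows 162–300. The cap is at (280,107), which is about (0.665, 0.0163) with its top at z≈0.089. Now I'll press it with the fingers shut.

>>> {"method": "carry_out", "body": {"plan": [{"tx": 0.4, "ty": 0, "tz": 0, "roll": 0}, {"tx": 0.765, "ty": 0.006, "tz": 0, "roll": 0}, {"tx": 0.765, "ty": 0.006, "tz": 0.2, "roll": 0}, {"tx": 0.765, "ty": 0.006, "tz": 0.45, "roll": 0}, {"tx": 0.765, "ty": 0.006, "tz": 0.45, "roll": 0}], "grip": 0}}

```text
time_s: 12.32
eef_pos: [0.6618, 0.0166, 0.1177]
tool_rot: [3.141, 0.009, -0.066]
wrist_force: [-0.3, -0.2, 0.2]
width: -0.002
grasp_force: 0.0
```

>>> {"method": "carry_out", "body": {"plan": [{"tx": 0, "ty": 0, "tz": 0.05, "roll": 0}, {"tx": 0, "ty": 0, "tz": 0.1, "roll": 0}, {"tx": 0, "ty": 0, "tz": 0.15, "roll": 0}, {"tx": 0, "ty": 0, "tz": 0.2, "roll": 0}, {"tx": 0, "ty": 0, "tz": 0.22, "roll": 0}]}}

```text
time_s: 12.95
eef_pos: [0.666, 0.0163, 0.1014]
tool_rot: [-3.142, -0.001, -0.066]
wrist_force: [0.3, -0.8, 3.3]
width: 0.001
grasp_force: 1.9
```

>>> {"method": "carry_out", "body": {"plan": [{"tx": 0, "ty": 0, "tz": 0.02, "roll": 0}, {"tx": 0, "ty": 0, "tz": 0.04, "roll": 0}, {"tx": 0, "ty": 0, "tz": 0.04, "roll": 0}]}}

```text
time_s: 13.32
eef_pos: [0.6661, 0.0163, 0.098]
tool_rot: [-3.142, -0.001, -0.066]
wrist_force: [-3.1, 0.1, 8.5]
width: -0.0
grasp_force: 4.3
```

>>> {"method": "carry_out", "body": {"plan": [{"tx": 0, "ty": 0, "tz": 0.01, "roll": 0}, {"tx": 0, "ty": 0, "tz": 0.01, "roll": 0}, {"tx": 0, "ty": 0, "tz": 0.01, "roll": 0}]}}

```text
time_s: 13.7
eef_pos: [0.6662, 0.0163, 0.098]
tool_rot: [3.142, -0.001, -0.066]
wrist_force: [-6.1, -1.1, 14.3]
width: 0.0
grasp_force: 7.1
```

The TCP bottomed out at z=0.098 (cap top at 0.079) with rising force, so the cap is fully down. I'll lift off and check.

>>> {"method": "carry_out", "body": {"plan": [{"tx": 0, "ty": 0, "tz": -0.1, "roll": 0}, {"tx": 0, "ty": 0, "tz": -0.5, "roll": 0}, {"tx": -0.4, "ty": 0, "tz": -0.8, "roll": 0}, {"tx": -0.76, "ty": 0, "tz": -0.8, "roll": 0}, {"tx": -0.76, "ty": 0, "tz": -0.8, "roll": 0}]}}

```text
time_s: 14.32
eef_pos: [0.5875, 0.0217, 0.1754]
tool_rot: [3.142, 0.002, -0.066]
wrist_force: [0.1, 0.3, 0.2]
width: 0.005
grasp_force: 0.0
```

>>> {"method": "carry_out", "body": {"plan": [{"tx": 0, "ty": 0, "tz": 0, "roll": 0}, {"tx": 0, "ty": 0, "tz": 0, "roll": 0}, {"tx": 0, "ty": 0, "tz": 0, "roll": 0}]}}

```text
time_s: 14.7
eef_pos: [0.5903, 0.0213, 0.1757]
tool_rot: [-3.142, 0.0, -0.066]
wrist_force: [-0.5, -0.1, -0.7]
width: -0.0
grasp_force: 0.0
```

```bash
python3 - <<'E'
from h import *
c=snap('wrist','w7'); s=snap('scene','s7'); o=get_obs(); print(o['time_s'],o['eef_pos'],o['wrist_force'])
a,g,st=biggest(hsv(c,(50,120,60),(85,255,255)),proj(c,(.666,.016,.08))); b,h,_=biggest(hsv(s,(50,120,60),(85,255,255)),proj(s,(.666,.016,.08)))
print('cap',tri((c,*g),(s,*h)))
m,ce,_=biggest(hsv(c,(0,0,0),(180,130,75)),proj(c,(.5755,.0222,.085))); print('mark',onz(c,*ce,.085))
cv2.imwrite('pics/w7.png',cv2.cvtColor(cv2.hconcat([c['frame'][:,:400],s['frame'][:,160:560]]),cv2.COLOR_RGB2BGR))
E
```

```text
14.8 [0.59012305 0.02130767 0.17575278] [ 0.13470064  0.37250483 -0.30416647]
cap (array([0.66476886, 0.01602062, 0.07808499]), [0.2, 0.2])
mark [0.48361804 0.02758297 0.085     ]
```

View pics/w7.png

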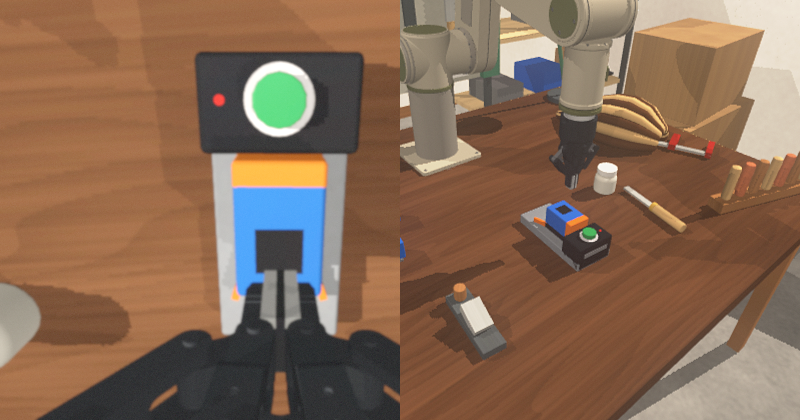

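The battery is still flush with the block. The cap top now triangulates to z=0.078, which is fully down. The jar, plane and chisel are undisturbed and the arm is clear. The "mark" figure can be ignored, because the dark gripper merged into that mask.

```bash
python3 -c "
from bench import ticket
print(ticket.job_done())"
```

```text
the job is handed in; nothing more can be done
None
```

I handed the job in at about 15 s: the battery is pushed home against the end block and the green cap is fully down, with the jar, plane and chisel apparently unmoved; I judged the detent click from the push force, not by seeing the roller, and hand-in gave no pass/fail result.

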